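Put the fermenting weights away in their push-down tube

ROBOT

A 6-joint arm with a two-finger parallel gripper is mounted at the origin on a cart in front of the work surface, level with it; the furniture and walls round the work are solid. World frame = base frame: x ahead of the robot, y to its left, z up, the work surface at z = 0. Lengths are in m, angles in rad, forces in N, time in s.
With the tool pointing down it reaches from about 0.25 to 0.775 m from the base axis. Payload 4 kg.
Tool frame: the origin (TCP) lies between the finger pads; the fingertips stand 8 mm ahead of it and the grasp point (between the pads) lies 11 mm behind it (arm.tip_reach is the distance from the TCP to the fingertips, in m); z points along the fingers, y is the line along which they close (so a half turn about z gives the same grasp; the last joint's range is limited). The gripper opens to 85 mm and grips with 20 to 120 N. Pads are 22 mm wide; open, the fingers measure 114 mm over their backs; the gripper's body (76 mm by 85 mm) begins 54 mm behind the grasp point. The pads swing forward as they close: fully open they stand 13 mm farther back than shut.
Start: joints at [-1.27, 0.087, 1.371, -0, 1.684, -0.103], TCP at [0.216, -0.506, 0.239] pointing down, gripper open.
Joint ranges: [-3.1, 3.1], [-0.76, 2.03], [0.27, 2.55], [-1.08, 4.22], [0.17, 2.65], [-2.57, 2.57]. Speed limits (rad/s): [2.79, 2.79, 3.14, 3.14, 3.14, 3.14].

INTERFACE

Orientations are given as a 3x3 rotation matrix whose columns are the frame's x, y, z axes.
In Python, from rig import arm, viewer gives the robot as it stands.
- The arm moves only by the tool send_rows, never from a script. Its argument "commands" is a list of rows, each an object of numbers: "gripper": the opening, from 0 (shut) to 1 (fully open); "tx", "ty", "tz": the shift along the tool's x, y, z in cm; "rx", "ry", "rz": the turn, a rotation vector about the tool's x, y, z in degrees. In form: [{"gripper": .., "tx": .., "ty": .., "tz": .., "rx": .., "ry": .., "rz": ..}, ...]. A call has 1 to 10 rows; each row is the pose to reach, as a shift and turn from the pose commanded when the call began, along the tool's axes at that moment; what a row does not reach only later rows make up. A row lasts 1/8 s, in which the tool goes at most 62.5 mm and 10.7 degrees, less where a joint would pass 70% of its speed; a pose out of reach is approached as far as the arm can. A call with a gripper value outside its range is refused whole. The fingers move at their own pace and stop on an object; "force" is the grip in N (left out, the last holds). Time passes only in rows, so rows that repeat a pose let the fingers close. It gives the time, the measured TCP pose, the force, the opening and the grip force at its end, in the units of the state.
- arm.read_state(): the state, without advancing time (a new reading comes with each control period).
- viewer.camera(name): name is "scene" or "top" or "wrist"; returns a dict with "pixels" (400x640x3 uint8, blue, green, red), "fx", "fy", "cx", "cy" (pixels), "view" (4x4, takes a point from world to camera coordinates). Camera axes: x right, y up, looking along -z (the intrinsics and any distortion apply to the point x, -y, -z); pixel columns grow to the right and rows downward; lengths in m; the calibration is good to about 2 mm. The wrist camera is an equidistant fisheye: a pixel r from the principal point sees the ray r / f radians off the axis. A picture is of the moment at which its call begins. There is no depth.
- arm.job_done(): hands the job in; it is judged then, once.
The state is a dict: "clock": time; "q": joint angles; "dq": joint speeds; "joint_efforts": joint torques, N m; "ee_pos": TCP position; "eef_rot": TCP orientation; "force": force on the tool from outside, world axes, zero at the start; "wrist_torque": the same for the moment, N m; "finger_gap": finger opening in m; "grasp_force": force on a finger pad.
Only numpy, scipy, OpenCV 4.12 (cv2) and the standard library are available. Lean on these libraries where they do the work, as an engineer would, in place of code of your own. Each camera call takes 0.05 s, during which the arm holds its last target. There are 200 camera calls.

TASK

Put the three round stoneware fermenting weights away in the metal liner of the wooden storage tube as one column: thickest first, then the middling one, then the thinnest on top. The liner is a snug fit and not quite in the middle of the tube, so feel for it; its floor plate is stiff: lay each weight in the mouth on what is already there and push it down far enough to make room for the next, and at the end press the column fully home, so that the plate is at the bottom and the top weight is flush with the rim. The weights are brittle: never force one down on the rim, and let none fall down the tube; leave the jigger, the lime and the wine stopper beside the work alone.

Things in the scene. Friction and masses are not known exactly. Their poses are not given: they have to be found in the camera images.
- thick_centre (a point): Centre (half-way up) of the thickest of three loose stoneware fermenting weights: plain solid round disc, 52 mm across, 24 mm thick, flat faces, crisp edges, about 101 g; starts lying flat on the worktop. z is its axis, up.
- middle_centre (a point): Centre (half-way up) of the middling of three loose stoneware fermenting weights: plain solid round disc, 52 mm across, 18 mm thick, flat faces, crisp edges, about 76 g; starts lying flat on the worktop. z is its axis, up.
- thin_centre (a point): Centre (half-way up) of the thinnest of three loose stoneware fermenting weights: plain solid round disc, 52 mm across, 12 mm thick, flat faces, crisp edges, about 50 g; starts lying flat on the worktop. z is its axis, up.
- tube_mouth (a point): Middle of the upright storage tube at the height of its rim, 64 mm above the worktop; z up. It is the axis of the wooden jacket (84 mm outside, 76 mm inside, 58 mm tall, on a fixed foot 100 mm across, 6 mm thick), not of the bore. The weights go into the metal liner in the jacket: bore 54 mm (1 mm more than a weight all round), wall 3 mm, square-edged rim.
- tube: That tube; origin under its foot. The liner is fixed but roughly placed: its axis is upright but up to 5 mm off the jacket's in x and in y, a new amount each time, not measured. Its floor is a stiff cork plate, also unmeasured: its top starts 9 to 22 mm below the rim, stays where left, moves down at 8 to 10 N, till home on a rubber stop 54 mm below the rim: the three weights together.
- jigger: Bystander: brass hourglass-shaped jigger, 44 mm across, 97 mm tall, standing; origin under its middle.
- lime: Bystander: whole lime, 47x59x44 mm; origin under its middle.
- wine_stopper: Bystander: wine stopper with black rings, 33 mm across, 56 mm tall, standing; origin under its middle.

How it is judged:
On the way, in this order (a step that is already met when the one before it is completed fails the run):
1. the thickest weight lies level in the tube, its underside at least 5 mm below the rim (horizontal distance between thick_centre and tube_mouth below 0.009 m and angle between the z axis of thick_centre and the z axis of tube_mouth, either way round below 0.08 rad and z of thick_centre in the frame of tube_mouth below 0.007 m), for 0.2 s.
2. the middling weight lies level in the tube on top of it, its underside at least 4 mm below the rim (all of step 1 and horizontal distance between middle_centre and tube_mouth below 0.009 m and angle between the z axis of middle_centre and the z axis of tube_mouth, either way round below 0.08 rad and z of middle_centre in the frame of tube_mouth below 0.005 m and z of middle_centre in the frame of thick_centre above 0.01 m), for 0.2 s.
3. the thinnest weight lies level in the tube on top of both, its underside at least 3 mm below the rim (horizontal distance between each of thin_centre, middle_centre and tube_mouth below 0.009 m and angle between the z axis of each of thin_centre, middle_centre and the z axis of tube_mouth, either way round below 0.08 rad and z of thin_centre in the frame of tube_mouth below 0.003 m and z of middle_centre in the frame of tube_mouth below 0.005 m and z of thin_centre in the frame of middle_centre above 0.01 m and z of middle_centre in the frame of thick_centre above 0.01 m), for 0.2 s.
At the end, for the whole second after the job is handed in: The column is fully home: thickest weight at the bottom on the lowered plate, middling on it, thinnest on top; each level (0.08 rad), in the liner (within 9 mm of the jacket's axis) and within 2 mm of its height in the column, so that the top one is flush with the rim; all at rest (horizontal distance between each of thick_centre, middle_centre, thin_centre and tube_mouth below 0.009 m and angle between the z axis of each of thick_centre, middle_centre, thin_centre and the z axis of tube_mouth, either way round below 0.08 rad and z of thick_centre in the frame of tube_mouth between -0.044 and -0.04 m and z of middle_centre in the frame of tube_mouth between -0.023 and -0.019 m and z of thin_centre in the frame of tube_mouth between -0.008 and -0.004 m and linear speed of each of weight_thick, weight_middle, weight_thin below 0.02 m/s); the robot touches nothing.
It fails at once if a weight falls down the tube (faster than 0.6 m/s in line with it, a drop of about 18 mm) ((horizontal distance between thick_centre and tube_mouth below 0.01 m and z of thick_centre in the frame of tube_mouth below 0.02 m and linear speed of weight_thick above 0.6 m/s) or (horizontal distance between middle_centre and tube_mouth below 0.01 m and z of middle_centre in the frame of tube_mouth below 0.02 m and linear speed of weight_middle above 0.6 m/s) or (horizontal distance between thin_centre and tube_mouth below 0.01 m and z of thin_centre in the frame of tube_mouth below 0.02 m and linear speed of weight_thin above 0.6 m/s)).
It fails at once if a weight is forced down on the rim (underside less than 3 mm below it) with more than 30 N ((z of thick_centre in the frame of tube_mouth above 0.009 m and contact force between tube and weight_thick above 30 N) or (z of middle_centre in the frame of tube_mouth above 0.006 m and contact force between tube and weight_middle above 30 N) or (z of thin_centre in the frame of tube_mouth above 0.003 m and contact force between tube and weight_thin above 30 N)).
It fails at once if the jigger, the lime or the wine stopper is moved by more than 20 mm (distance of any of jigger, lime, wine_stopper from where it was at the start of the episode above 0.02 m).
It also fails if it takes over 72 s, if anything falls off the work surface, if the arm or the gripper's body presses on something with over 40 N, if the wrist force passes 120 N, or if a joint passes its speed limit or range.

## Working session

There is one attempt and no reset: what is moved stays moved. The work goes in short steps, Python scripts to look and compute and a tool call to move; the robot and the scene stay as the last step left them, time stands still between calls to the robot, and variables do not carry over. Pictures are saved under pics/ and viewed, at most 10 in all, crops included, and the job is handed in when it is done.

Besides the shell and the picture viewer there is one more tool, called after "Request:" as a command line: name --argument value ..., lists and objects as JSON in quotes. send_rows: Moves the arm, as the interface text tells. Its arguments: {"type":"object","properties":{"commands":{"type":"array"},"force":{"type":"number"}},"required":["commands"]}

```bash
ls; mkdir -p pics; python3 - <<'E'
from rig import arm, viewer
import cv2,numpy as np,json
np.set_printoptions(precision=4,suppress=True)
s=arm.read_state();print({k:np.round(v,4).tolist() for k,v in s.items()})
ims=[]
for n in("scene","top"):
    c=viewer.camera(n);cv2.imwrite(f"pics/{n}0.png",c["pixels"]);print(n,c["fx"],c["fy"],c["cx"],c["cy"],[k for k in c]);print(np.array(c["view"]))
E
```

```text
pics
{'clock': 0.0, 'q': [-1.2701, 0.0879, 1.3723, -0.0, 1.6836, -0.1031], 'dq': [-0.0016, 0.0006, -0.0006, 0.0011, -0.0013, 0.0017], 'joint_efforts': [0.0005, -35.1867, -31.3272, -0.0002, 0.0108, 0.0], 'ee_pos': [0.2159, -0.5053, 0.2381], 'eef_rot': [[0.9196, 0.3929, -0.0007], [0.3929, -0.9196, 0.0022], [0.0002, -0.0023, -1.0]], 'force': [-0.1874, -0.414, -0.6454], 'wrist_torque': [-0.0324, -0.0084, -0.0567], 'grasp_force': 0.0, 'finger_gap': 0.0853}
scene 385.57303474159824 385.57303474159824 326.48882108650514 198.90585050798447 ['pixels', 'fx', 'fy', 'cx', 'cy', 'view']
[[-0.9001 -0.4355  0.0137  0.4363]
 [ 0.2752 -0.5438  0.7929 -0.3036]
 [-0.3379  0.7174  0.6093 -0.5526]
 [ 0.      0.      0.      1.    ]]
top 386.1171888767806 386.1171888767806 321.86291727392444 201.3545421608848 ['pixels', 'fx', 'fy', 'cx', 'cy', 'view']
[[ 0.0228 -0.9994 -0.0272 -0.1809]
 [ 0.9921  0.0193  0.1241 -0.5958]
 [-0.1235 -0.0298  0.9919 -0.9206]
 [ 0.      0.      0.      1.    ]]
```

View pics/top0.png

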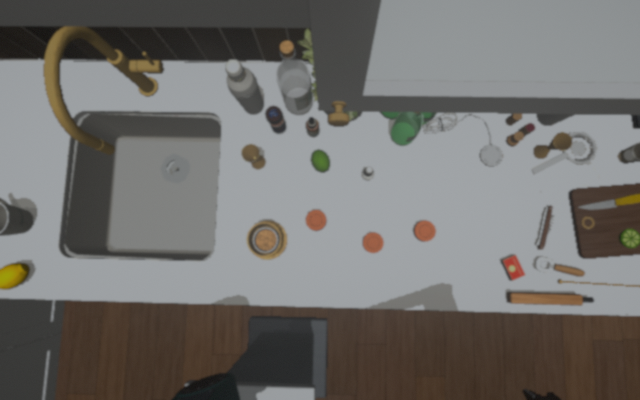

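View pics/scene0.png

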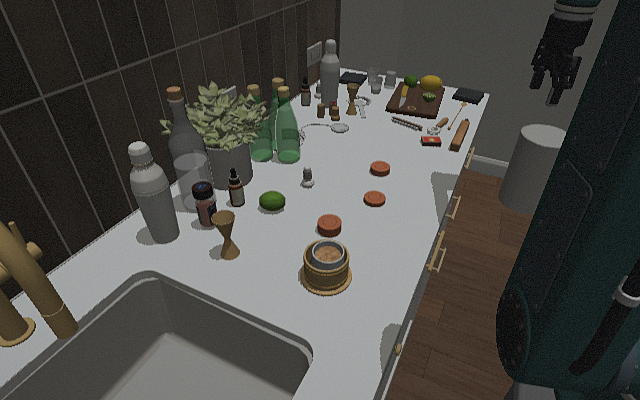

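The top view shows the red discs at (316,220), (373,242) and (424,231) and the tube at (266,239). The jigger (253,155), lime (320,160) and stopper (368,173) are behind them. In the scene view the disc nearest the tube, at (329,225), looks thickest.

```bash
cat > h.py <<'E'
import numpy as np,cv2
from rig import arm, viewer
np.set_printoptions(precision=4,suppress=True)
def ray(c,u,v,fish=False):
    V=np.array(c["view"]);R=V[:3,:3];o=-R.T@V[:3,3]
    x=(u-c["cx"])/c["fx"];y=(v-c["cy"])/c["fy"]
    if fish:
        r=np.hypot(x,y)+1e-12;d=np.array([x/r*np.sin(r),-y/r*np.sin(r),-np.cos(r)])
    else: d=np.array([x,-y,-1.])
    return o,R.T@d
def onz(c,u,v,z,fish=False):
    o,d=ray(c,u,v,fish);return o+d*(z-o[2])/d[2]
def proj(c,P,fish=False):
    V=np.array(c["view"]);p=np.atleast_2d(P)@V[:3,:3].T+V[:3,3]
    x,y,z=p[:,0],-p[:,1],-p[:,2]
    if fish:
        r=np.hypot(x,y)+1e-12;t=np.arctan2(r,z);x,y=x/r*t,y/r*t
    else: x,y=x/z,y/z
    return np.c_[c["cx"]+c["fx"]*x,c["cy"]+c["fy"]*y]
def redmask(img):
    h=cv2.cvtColor(img,cv2.COLOR_BGR2HSV)
    return (((h[...,0]<11)|(h[...,0]>172))&(h[...,1]>130)&(h[...,2]>60)).astype(np.uint8)
def blobs(m,a=60):
    n,l,s,c=cv2.connectedComponentsWithStats(m)
    return [(c[i],s[i],l==i) for i in range(1,n) if s[i,4]>a]
def disc_pts(x,y,t):
    a=np.linspace(0,2*np.pi,60)
    return np.concatenate([np.c_[x+.026*np.cos(a),y+.026*np.sin(a),0*a+z] for z in (0,t)])
E
python3 - <<'E'
from h import *
t=viewer.camera("top");s=viewer.camera("scene")
for c,st,m in blobs(redmask(t["pixels"])):
    print("top",c,st,onz(t,*c,.009)[:2])
for c,st,m in blobs(redmask(s["pixels"])):
    p=onz(s,*c,.009);print("scene",c,st,p[:2], "area mask",st[4])
    for th in (.012,.018,.024):
        q=onz(s,*c,th/2)
        h=cv2.convexHull(proj(s,disc_pts(q[0],q[1],th)).astype(np.float32))
        print("  ",th,cv2.contourArea(h),np.ptp(h[:,0],axis=0),q[:2])
# tube + bystanders
for n,(u,v),z in (("tube",(266,239),.03),("jig",(253,155),.05),("lime",(320,160),.02),("stop",(368,173),.03)): print(n,onz(t,u,v,z))
for n,(u,v),z in (("tube",(327,255),.064),("jigbase",(231,257),0),("lime",(272,201),.02),("stopbase",(308,186),0)): print(n,onz(s,u,v,z))
cv2.imwrite("pics/tubes.png",np.hstack([cv2.resize(t["pixels"][210:270,230:300],(420,360),interpolation=2),cv2.resize(s["pixels"][230:300,295:360],(334,360),interpolation=2)]))
E
```

```text
top [315.7238 219.6025] [308 211  17  18 239] [ 0.5559 -0.153 ]
top [424.3062 230.4341] [416 222  18  18 258] [ 0.5345 -0.4252]
top [372.6667 242.1417] [364 234  18  17 240] [ 0.5025 -0.2968]
top [513.6402 267.0187] [504 256  19  23 214] [ 0.4494 -0.6421]
scene [431.8358 138.806 ] [423 137  18   6  67] [ 0.4468 -0.6536] area mask 67
   0.012 173.09872734500095 [18.1434 11.8045] [ 0.4477 -0.6593]
   0.018 206.6386586141307 [18.5975 13.6274] [ 0.4468 -0.6536]
   0.024 240.8906965558417 [19.0566 15.4697] [ 0.446  -0.6478]
scene [380.2092 166.4575] [371 162  19  10 153] [ 0.5346 -0.4357] area mask 153
   0.012 228.53451578388922 [19.683  14.1388] [ 0.5359 -0.4402]
   0.018 267.7088709764648 [20.0074 16.0912] [ 0.5346 -0.4357]
   0.024 307.71388979279436 [20.3355 18.0643] [ 0.5333 -0.4311]
scene [374.2212 197.399 ] [364 191  21  14 208] [ 0.5012 -0.2982] area mask 208
   0.012 303.36205312330276 [21.937  16.9305] [ 0.5023 -0.3021]
   0.018 349.8122640878428 [22.2764 18.9976] [ 0.5012 -0.2982]
   0.024 397.2464606948197 [22.6195 21.0867] [ 0.5    -0.2944]
scene [329.0961 222.153 ] [318 215  23  16 281] [ 0.5593 -0.1672] area mask 281
   0.012 374.4445264416281 [23.3749 19.377 ] [ 0.5608 -0.1704]
   0.018 426.30716031766497 [23.5508 21.5229] [ 0.5593 -0.1672]
   0.024 479.2677571079694 [23.7293 23.6917] [ 0.5579 -0.1641]
tube [ 0.5039 -0.0324  0.03  ]
jig [0.7103 0.005  0.05  ]
lime [ 0.7074 -0.1606  0.02  ]
stop [ 0.6738 -0.2819  0.03  ]
tube [ 0.4972 -0.026   0.064 ]
jigbase [0.6948 0.0096 0.    ]
lime [ 0.7048 -0.1635  0.02  ]
stopbase [ 0.6717 -0.2787  0.    ]
```

View pics/tubes.png

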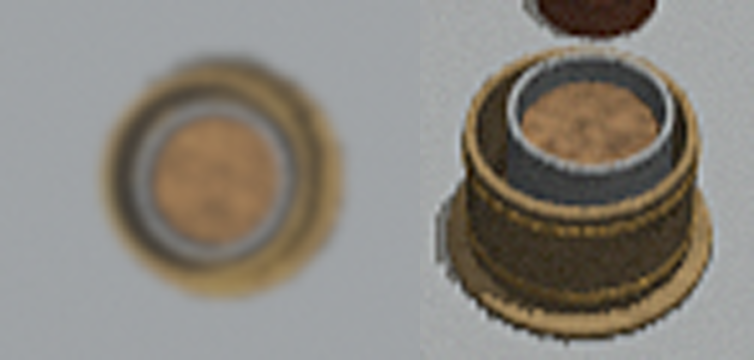

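The crops show the tube with its grey liner off-centre and the cork close under the rim. My red mask missed the discs' dark sides, so I'll loosen it to get thickness.

```bash
python3 - <<'E'
from h import *
print(arm.tip_reach)
s=cv2.imread("pics/scene0.png");c=viewer.camera("scene");c["pixels"]=s
h=cv2.cvtColor(s,cv2.COLOR_BGR2HSV)
m=(((h[...,0]<13)|(h[...,0]>170))&(h[...,1]>90)&(h[...,2]>20)).astype(np.uint8)
for cc,st,mm in blobs(m,100):
    if not(310<cc[0]<400 and 155<cc[1]<240):continue
    print("scene",cc,st)
    for th in (.012,.018,.024):
        q=onz(c,*cc,th/2)
        hh=cv2.convexHull(proj(c,disc_pts(q[0],q[1],th)).astype(np.float32))
        print("  ",th,cv2.contourArea(hh),np.ptp(hh[:,0],axis=0),q[:2])
E
```

```text
0.008
scene [379.7246 168.2076] [370 161  20  16 236]
   0.012 232.40821641427465 [19.8094 14.2905] [ 0.5341 -0.4314]
   0.018 271.9902657661587 [20.1342 16.25  ] [ 0.5329 -0.4268]
   0.024 312.41153124859557 [20.4627 18.2305] [ 0.5316 -0.4223]
scene [374.1673 198.4364] [364 191  22  16 275]
   0.012 306.11009427020326 [22.0141 17.028 ] [ 0.501  -0.2981]
   0.018 352.80686121969484 [22.3543 19.0985] [ 0.4999 -0.2943]
   0.024 400.49317056452855 [22.6985 21.1911] [ 0.4987 -0.2905]
scene [329.1218 225.0258] [318 215  23  22 427]
   0.012 383.1943816167768 [23.5861 19.6655] [ 0.5565 -0.1617]
   0.018 435.72287439205684 [23.7641 21.8189] [ 0.5551 -0.1586]
   0.024 489.36351791908965 [23.9447 23.9952] [ 0.5537 -0.1555]
```

Request:
send_rows --commands '[{"gripper": 1,"tx": 5,"ty": -4,"tz": 0,"rz": 5},{"gripper": 1,"tx": 10,"ty": -8,"tz": 0,"rz": 10},{"gripper": 1,"tx": 15,"ty": -12,"tz": 0,"rz": 15},{"gripper": 1,"tx": 20,"ty": -15,"tz": 0,"rz": 20},{"gripper": 1,"tx": 25,"ty": -18,"tz": 0,"rz": 23.1},{"gripper": 1,"tx": 30,"ty": -20,"tz": 0,"rz": 23.1},{"gripper": 1,"tx": 35,"ty": -22,"tz": 0,"rz": 23.1},{"gripper": 1,"tx": 40,"ty": -23,"tz": 0,"rz": 23.1},{"gripper": 1,"tx": 44,"ty": -24,"tz": 0,"rz": 23.1},{"gripper": 1,"tx": 44,"ty": -24,"tz": 0,"rz": 23.1}]'

```text
invalid input at $.commands[0]: expected keys gripper, tx, ty, tz, rx, ry, rz
```

Request:
send_rows --commands '[{"gripper": 1,"tx": 5,"ty": -4,"tz": 0,"rx": 0,"ry": 0,"rz": 5},{"gripper": 1,"tx": 10,"ty": -8,"tz": 0,"rx": 0,"ry": 0,"rz": 10},{"gripper": 1,"tx": 15,"ty": -12,"tz": 0,"rx": 0,"ry": 0,"rz": 15},{"gripper": 1,"tx": 20,"ty": -15,"tz": 0,"rx": 0,"ry": 0,"rz": 20},{"gripper": 1,"tx": 25,"ty": -18,"tz": 0,"rx": 0,"ry": 0,"rz": 23.1},{"gripper": 1,"tx": 30,"ty": -20,"tz": 0,"rx": 0,"ry": 0,"rz": 23.1},{"gripper": 1,"tx": 35,"ty": -22,"tz": 0,"rx": 0,"ry": 0,"rz": 23.1},{"gripper": 1,"tx": 40,"ty": -23,"tz": 0,"rx": 0,"ry": 0,"rz": 23.1},{"gripper": 1,"tx": 44,"ty": -24,"tz": 0,"rx": 0,"ry": 0,"rz": 23.1},{"gripper": 1,"tx": 44,"ty": -24,"tz": 0,"rx": 0,"ry": 0,"rz": 23.1}]'

```text
clock: 1.5
ee_pos: [0.5277, -0.1103, 0.2384]
eef_rot: [[1.0, 0.005, -0.001], [0.005, -1.0, 0.001], [-0.001, -0.001, -1.0]]
force: [-0.7, 0.0, 0.0]
finger_gap: 0.0852
grasp_force: 0.0
```

```bash
python3 - <<'E'
from h import *
s=arm.read_state();print(s["clock"],s["ee_pos"],s["eef_rot"],s["q"],s["force"])
c=viewer.camera("wrist");cv2.imwrite("pics/w1.png",c["pixels"]);print(c["fx"],c["cx"],c["cy"]);print(np.array(c["view"]))
for cc,st,m in blobs(redmask(c["pixels"]),200): print(cc,st,onz(c,*cc,.02,True))
E
```

```text
1.5 [ 0.5277 -0.1103  0.2384] [[ 1.      0.0046 -0.0012]
 [ 0.0046 -1.      0.0007]
 [-0.0012 -0.0007 -1.    ]] [-0.3115  0.064   1.3972  0.0003  1.6817  1.2548] [-0.6534  0.026   0.0326]
309.70691628693146 314.4270558179337 195.98607433206251
[[ 0.0048 -1.     -0.0004 -0.1138]
 [ 0.9642  0.0048 -0.265  -0.4752]
 [ 0.265   0.0009  0.9642 -0.5177]
 [ 0.      0.      0.      1.    ]]
```

View pics/w1.png

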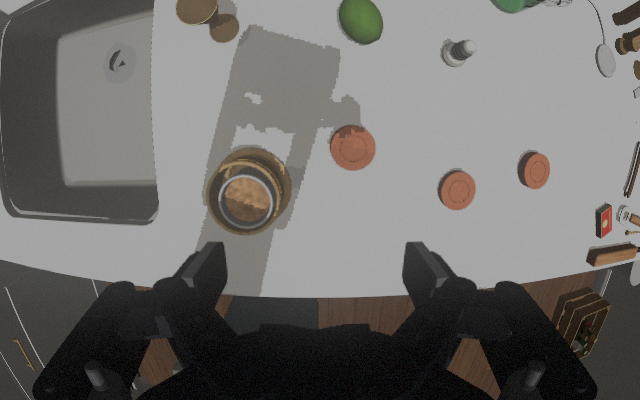

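Wrist view: tube with the liner ring near (246,200), thick disc (353,148), thin (458,190), middle (535,170). Next I'll locate the thick disc and the liner ring.

```bash
cat >> h.py <<'E'
def wdiscs(c,z=.012):
    h=cv2.cvtColor(c["pixels"],cv2.COLOR_BGR2HSV)
    m=(((h[...,0]<13)|(h[...,0]>170))&(h[...,1]>100)&(h[...,2]>40)).astype(np.uint8)
    m=cv2.morphologyEx(m,cv2.MORPH_OPEN,np.ones((3,3)))
    for cc,st,mm in blobs(m,300): yield cc,st,onz(c,*cc,z,True)
E
python3 - <<'E'
from h import *
c=viewer.camera("wrist")
for x in wdiscs(c): print(*x)
h=cv2.cvtColor(c["pixels"],cv2.COLOR_BGR2HSV)
for u in range(206,292,3): print(u,h[200,u],end=" ")
print()
for v in range(150,240,3): print(v,h[v,246],end=" ")
cv2.imwrite("pics/w2.png",cv2.resize(c["pixels"][140:244,196:300],(560,560),interpolation=cv2.INTER_CUBIC))
E
```

```text
[351.6939 148.5823] [ 330  128   44   41 1336] [ 0.5534 -0.1563  0.012 ]
[535.8353 169.5159] [524 153  25  34 692] [ 0.5358 -0.43    0.012 ]
[456.8573 189.3447] [441 171  33  38 995] [ 0.5049 -0.2972  0.012 ]
206 [ 17  90 113] 209 [15 49 73] 212 [16 53 72] 215 [11 57 72] 218 [ 40   6 118] 221 [ 0 18 71] 224 [16 64 84] 227 [ 14  91 112] 230 [ 15  88 107] 233 [ 15 100 112] 236 [ 16  97 116] 239 [ 15  99 121] 242 [ 15 106 140] 245 [ 15 105 160] 248 [ 15 102 153] 251 [ 14  99 144] 254 [ 15  96 151] 257 [ 15 102 137] 260 [ 16 107 145] 263 [ 16 101 142] 266 [ 16  99 144] 269 [ 14  18 155] 272 [23 14 75] 275 [ 17  83 114] 278 [ 17  87 112] 281 [20 89 89] 284 [17 81 97] 287 [ 16  56 100] 290 [ 15  16 131] 
150 [ 18  89 112] 153 [ 19  87 100] 156 [18 61 75] 159 [17 91 90] 162 [ 18  94 160] 165 [18 70 99] 168 [12 18 72] 171 [15 14 74] 174 [  0   0 131] 177 [ 14  83 148] 180 [ 16 103 151] 183 [ 15 100 155] 186 [ 15 103 156] 189 [ 15 102 157] 192 [ 15 104 144] 195 [ 15 100 133] 198 [ 14 105 163] 201 [ 16 104 160] 204 [14 88 98] 207 [14 89 89] 210 [16 87 88] 213 [15 91 95] 216 [16 90 91] 219 [14 88 93] 222 [20 23 66] 225 [15 11 92] 228 [19 52 69] 231 [15 82 87] 234 [ 20  48 111] 237 [ 17  18 129]
```

View pics/w2.png

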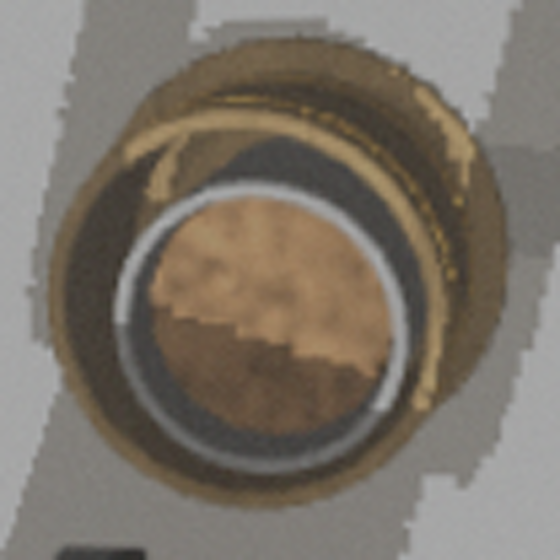

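Crop: ring outer extents map to full-image pixels left (217.4,197.6), right (272.1,204.1), top (245.2,173.8), bottom (244.7,228). The ring sits lower-left inside the jacket and the cork is intact.

```bash
python3 - <<'E'
from h import *
c=viewer.camera("wrist")
P=np.array([onz(c,196+u/5.385,140+v/5.385,.064,True)[:2] for u,v in((115,310),(410,345),(265,182),(262,474))]);print(P,P.mean(0))
A=np.c_[2*P,np.ones(4)];x=np.linalg.lstsq(A,(P**2).sum(1),rcond=None)[0];print(x[:2],np.sqrt(x[2]+x[0]**2+x[1]**2))
# cork ellipse on depth guess
Q=[(150,290),(393,360),(270,435)]
for z in(.055,.048,.042): print(z,[onz(c,196+u/5.385,140+v/5.385,z,True)[:2] for u,v in Q])
E
```

```text
[[ 0.5073 -0.0091]
 [ 0.5003 -0.0689]
 [ 0.5329 -0.0416]
 [ 0.4729 -0.0373]] [ 0.5034 -0.0392]
[ 0.5029 -0.0389] 0.030110952835786353
0.055 [array([ 0.509, -0.014]), array([ 0.4944, -0.064 ]), array([ 0.478 , -0.0374])]
0.048 [array([ 0.5071, -0.0118]), array([ 0.4922, -0.0629]), array([ 0.4755, -0.0358])]
0.042 [array([ 0.5055, -0.01  ]), array([ 0.4903, -0.062 ]), array([ 0.4733, -0.0343])]
```

The liner radius fits 30.1 mm, which matches the 30 mm expected. Centre is about (0.503, -0.039). I'll feel for it with shut fingers.

Request:
send_rows --commands '[{"gripper": 0,"tx": -1.2,"ty": -3.5,"tz": 4,"rx": 0,"ry": 0,"rz": 0},{"gripper": 0,"tx": -2.5,"ty": -7.1,"tz": 8,"rx": 0,"ry": 0,"rz": 0},{"gripper": 0,"tx": -2.5,"ty": -7.1,"tz": 12,"rx": 0,"ry": 0,"rz": 0},{"gripper": 0,"tx": -2.5,"ty": -7.1,"tz": 15.5,"rx": 0,"ry": 0,"rz": 0},{"gripper": 0,"tx": -2.5,"ty": -7.1,"tz": 16.5,"rx": 0,"ry": 0,"rz": 0},{"gripper": 0,"tx": -2.5,"ty": -7.1,"tz": 17.2,"rx": 0,"ry": 0,"rz": 0},{"gripper": 0,"tx": -2.5,"ty": -7.1,"tz": 17.2,"rx": 0,"ry": 0,"rz": 0}]' --force 40

```text
clock: 2.52
ee_pos: [0.502, -0.0418, 0.0684]
eef_rot: [[1.0, -0.0, 0.002], [-0.0, -1.0, -0.0], [0.002, 0.0, -1.0]]
force: [-0.3, -0.4, 0.8]
finger_gap: 0.0
grasp_force: 0.0
```

Request:
send_rows --commands '[{"gripper": 0,"tx": 0.6,"ty": -0.2,"tz": 0.3,"rx": 0,"ry": 0,"rz": 0},{"gripper": 0,"tx": 1.0,"ty": -0.2,"tz": 0.3,"rx": 0,"ry": 0,"rz": 0},{"gripper": 0,"tx": 1.1,"ty": -0.2,"tz": 0.3,"rx": 0,"ry": 0,"rz": 0},{"gripper": 0,"tx": 1.2,"ty": -0.2,"tz": 0.3,"rx": 0,"ry": 0,"rz": 0},{"gripper": 0,"tx": 1.2,"ty": -0.2,"tz": 0.3,"rx": 0,"ry": 0,"rz": 0}]'

```text
clock: 3.15
ee_pos: [0.5134, -0.0392, 0.0643]
eef_rot: [[1.0, 0.001, -0.0], [0.001, -1.0, -0.0], [-0.0, 0.0, -1.0]]
force: [-0.1, -1.1, -0.0]
finger_gap: 0.0
grasp_force: 0.0
```

Request:
send_rows --commands '[{"gripper": 0,"tx": 0.1,"ty": 0,"tz": 0,"rx": 0,"ry": 0,"rz": 0},{"gripper": 0,"tx": 0.2,"ty": 0,"tz": 0,"rx": 0,"ry": 0,"rz": 0},{"gripper": 0,"tx": 0.3,"ty": 0,"tz": 0,"rx": 0,"ry": 0,"rz": 0}]'

```text
clock: 3.52
ee_pos: [0.5164, -0.0392, 0.0643]
eef_rot: [[1.0, 0.001, 0.0], [0.001, -1.0, -0.0], [0.0, 0.0, -1.0]]
force: [-0.8, 0.0, -0.3]
finger_gap: 0.0002
grasp_force: 0.0
```

Request:
send_rows --commands '[{"gripper": 0,"tx": 0.1,"ty": 0,"tz": 0,"rx": 0,"ry": 0,"rz": 0},{"gripper": 0,"tx": 0.2,"ty": 0,"tz": 0,"rx": 0,"ry": 0,"rz": 0},{"gripper": 0,"tx": 0.3,"ty": 0,"tz": 0,"rx": 0,"ry": 0,"rz": 0}]'

```text
clock: 3.9
ee_pos: [0.5182, -0.0392, 0.0639]
eef_rot: [[1.0, 0.001, -0.003], [0.001, -1.0, -0.0], [-0.003, 0.0, -1.0]]
force: [-5.1, 0.4, 2.2]
finger_gap: 0.0
grasp_force: 2.3
```

Request:
send_rows --commands '[{"gripper": 0,"tx": -1.5,"ty": 0,"tz": 0,"rx": 0,"ry": 0,"rz": 0},{"gripper": 0,"tx": -2.7,"ty": 0,"tz": 0,"rx": 0,"ry": 0,"rz": 0},{"gripper": 0,"tx": -3.0,"ty": 0,"tz": 0,"rx": 0,"ry": 0,"rz": 0},{"gripper": 0,"tx": -3.1,"ty": 0,"tz": 0,"rx": 0,"ry": 0,"rz": 0},{"gripper": 0,"tx": -3.2,"ty": 0,"tz": 0,"rx": 0,"ry": 0,"rz": 0},{"gripper": 0,"tx": -3.3,"ty": 0,"tz": 0,"rx": 0,"ry": 0,"rz": 0},{"gripper": 0,"tx": -3.4,"ty": 0,"tz": 0,"rx": 0,"ry": 0,"rz": 0}]'

```text
clock: 4.78
ee_pos: [0.4869, -0.0393, 0.0647]
eef_rot: [[1.0, 0.001, 0.004], [0.001, -1.0, -0.0], [0.004, 0.0, -1.0]]
force: [5.4, -0.3, -3.1]
finger_gap: 0.0
grasp_force: 2.7
```

Request:
send_rows --commands '[{"gripper": 0,"tx": 1.6,"ty": 0,"tz": 0,"rx": 0,"ry": 0,"rz": 0},{"gripper": 0,"tx": 1.6,"ty": -0.9,"tz": 0,"rx": 0,"ry": 0,"rz": 0},{"gripper": 0,"tx": 1.6,"ty": -1.1,"tz": 0,"rx": 0,"ry": 0,"rz": 0},{"gripper": 0,"tx": 1.6,"ty": -1.2,"tz": 0,"rx": 0,"ry": 0,"rz": 0},{"gripper": 0,"tx": 1.6,"ty": -1.2,"tz": 0,"rx": 0,"ry": 0,"rz": 0}]'

```text
clock: 5.4
ee_pos: [0.5011, -0.0271, 0.0642]
eef_rot: [[1.0, 0.001, -0.0], [0.001, -1.0, -0.0], [-0.0, 0.0, -1.0]]
force: [-0.5, 0.9, 0.1]
finger_gap: -0.0001
grasp_force: 0.0
```

Request:
send_rows --commands '[{"gripper": 0,"tx": 0.15,"ty": -0.1,"tz": 0,"rx": 0,"ry": 0,"rz": 0},{"gripper": 0,"tx": 0.15,"ty": -0.2,"tz": 0,"rx": 0,"ry": 0,"rz": 0},{"gripper": 0,"tx": 0.15,"ty": -0.3,"tz": 0,"rx": 0,"ry": 0,"rz": 0},{"gripper": 0,"tx": 0.15,"ty": -0.3,"tz": 0,"rx": 0,"ry": 0,"rz": 0}]'

```text
clock: 5.9
ee_pos: [0.5028, -0.0242, 0.0643]
eef_rot: [[1.0, 0.001, -0.0], [0.001, -1.0, -0.0], [-0.0, 0.0, -1.0]]
force: [0.4, 0.3, -0.3]
finger_gap: -0.0002
grasp_force: 0.0
```

Request:
send_rows --commands '[{"gripper": 0,"tx": 0,"ty": -0.15,"tz": 0,"rx": 0,"ry": 0,"rz": 0},{"gripper": 0,"tx": 0,"ty": -0.25,"tz": 0,"rx": 0,"ry": 0,"rz": 0},{"gripper": 0,"tx": 0,"ty": -0.35,"tz": 0,"rx": 0,"ry": 0,"rz": 0},{"gripper": 0,"tx": 0,"ty": -0.4,"tz": 0,"rx": 0,"ry": 0,"rz": 0}]'

```text
clock: 6.4
ee_pos: [0.5028, -0.0209, 0.0642]
eef_rot: [[1.0, 0.001, -0.0], [0.001, -1.0, -0.002], [-0.0, 0.002, -1.0]]
force: [0.2, -2.9, -0.8]
finger_gap: -0.0001
grasp_force: 1.4
```

Request:
send_rows --commands '[{"gripper": 0,"tx": 0,"ty": 2.0,"tz": 0,"rx": 0,"ry": 0,"rz": 0},{"gripper": 0,"tx": 0,"ty": 3.1,"tz": 0,"rx": 0,"ry": 0,"rz": 0},{"gripper": 0,"tx": 0,"ty": 3.4,"tz": 0,"rx": 0,"ry": 0,"rz": 0},{"gripper": 0,"tx": 0,"ty": 3.6,"tz": 0,"rx": 0,"ry": 0,"rz": 0},{"gripper": 0,"tx": 0,"ty": 3.7,"tz": 0,"rx": 0,"ry": 0,"rz": 0},{"gripper": 0,"tx": 0,"ty": 3.8,"tz": 0,"rx": 0,"ry": 0,"rz": 0}]'

```text
clock: 7.15
ee_pos: [0.5033, -0.0561, 0.0649]
eef_rot: [[1.0, 0.001, 0.001], [0.001, -1.0, 0.004], [0.001, -0.004, -1.0]]
force: [0.3, 7.4, 4.2]
finger_gap: -0.0003
grasp_force: 4.2
```

Liner centre by touch is (0.5025, -0.0385), which agrees with vision. Next I'll go to the thick weight, turned 90° so the first squeeze centres it along x.

Request:
send_rows --commands '[{"gripper": 0,"tx": 0,"ty": -0.8,"tz": -3,"rx": 0,"ry": 0,"rz": 0},{"gripper": 0.5,"tx": 1,"ty": 3,"tz": -5.5,"rx": 0,"ry": 0,"rz": -10},{"gripper": 1,"tx": 3,"ty": 6,"tz": -5.5,"rx": 0,"ry": 0,"rz": -20},{"gripper": 1,"tx": 5.0,"ty": 9.8,"tz": -5.5,"rx": 0,"ry": 0,"rz": -30},{"gripper": 1,"tx": 5.0,"ty": 9.8,"tz": -5,"rx": 0,"ry": 0,"rz": -40},{"gripper": 1,"tx": 5.0,"ty": 9.8,"tz": -4,"rx": 0,"ry": 0,"rz": -50},{"gripper": 1,"tx": 5.0,"ty": 9.8,"tz": -3,"rx": 0,"ry": 0,"rz": -60},{"gripper": 1,"tx": 5.0,"ty": 9.8,"tz": -2,"rx": 0,"ry": 0,"rz": -70},{"gripper": 1,"tx": 5.0,"ty": 9.8,"tz": -1,"rx": 0,"ry": 0,"rz": -80},{"gripper": 1,"tx": 5.0,"ty": 9.8,"tz": 0,"rx": 0,"ry": 0,"rz": -90}]'

```text
clock: 8.4
ee_pos: [0.5527, -0.1565, 0.0636]
eef_rot: [[-0.006, 1.0, -0.001], [1.0, 0.006, -0.001], [-0.001, -0.001, -1.0]]
force: [0.5, -0.3, 0.1]
finger_gap: 0.0853
grasp_force: 0.0
```

```bash
python3 - <<'E'
from h import *
s=arm.read_state();print(s["clock"],s["ee_pos"],s["q"],s["finger_gap"]);print(s["eef_rot"])
c=viewer.camera("wrist");cv2.imwrite("pics/w3.png",c["pixels"])
for x in wdiscs(c): print(*x)
E
```

```text
8.4 [ 0.5527 -0.1565  0.0636] [-0.3741  0.2394  1.5536 -0.001   1.3489 -0.3801] 0.08534524779788936
[[-0.0063  1.     -0.0006]
 [ 1.      0.0063 -0.0008]
 [-0.0008 -0.0006 -1.    ]]
[325.6219 218.7936] [ 284  180   78   80 3838] [ 0.5612 -0.1569  0.012 ]
```

View pics/w3.png

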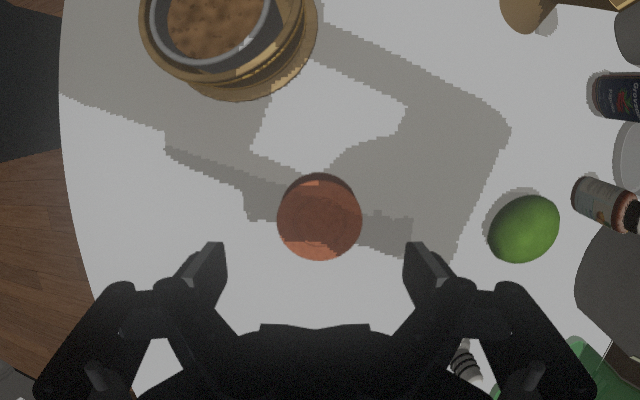

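The wrist view shows the thick disc centred between the open fingers at about (319,217). I'll descend and make the centring squeeze.

Request:
send_rows --commands '[{"gripper": 1,"tx": 0,"ty": 0,"tz": 2.5,"rx": 0,"ry": 0,"rz": 0},{"gripper": 1,"tx": 0,"ty": 0,"tz": 4.2,"rx": 0,"ry": 0,"rz": 0},{"gripper": 0.5,"tx": 0,"ty": 0,"tz": 4.2,"rx": 0,"ry": 0,"rz": 0},{"gripper": 0.5,"tx": 0,"ty": 0,"tz": 4.2,"rx": 0,"ry": 0,"rz": 0},{"gripper": 0.5,"tx": 0,"ty": 0,"tz": 4.2,"rx": 0,"ry": 0,"rz": 0},{"gripper": 0.5,"tx": 0,"ty": 0,"tz": 4.2,"rx": 0,"ry": 0,"rz": 0}]' --force 20

```text
clock: 9.2
ee_pos: [0.5536, -0.1565, 0.0233]
eef_rot: [[-0.0, 1.0, 0.002], [1.0, 0.0, -0.001], [-0.001, 0.002, -1.0]]
force: [0.7, -0.0, 0.8]
finger_gap: 0.0508
grasp_force: 21.2
```

Request:
send_rows --commands '[{"gripper": 1,"tx": 0,"ty": 0,"tz": 0,"rx": 0,"ry": 0,"rz": 0},{"gripper": 1,"tx": 0,"ty": 0,"tz": 0,"rx": 0,"ry": 0,"rz": 10},{"gripper": 1,"tx": 0,"ty": 0,"tz": 0,"rx": 0,"ry": 0,"rz": 20},{"gripper": 1,"tx": 0,"ty": 0,"tz": 0,"rx": 0,"ry": 0,"rz": 30},{"gripper": 1,"tx": 0,"ty": 0,"tz": 0,"rx": 0,"ry": 0,"rz": 40},{"gripper": 1,"tx": 0,"ty": 0,"tz": 0,"rx": 0,"ry": 0,"rz": 50},{"gripper": 1,"tx": 0,"ty": 0,"tz": 0,"rx": 0,"ry": 0,"rz": 60},{"gripper": 1,"tx": 0,"ty": 0,"tz": 0,"rx": 0,"ry": 0,"rz": 70},{"gripper": 1,"tx": 0,"ty": 0,"tz": 0,"rx": 0,"ry": 0,"rz": 80},{"gripper": 1,"tx": 0,"ty": 0,"tz": 0,"rx": 0,"ry": 0,"rz": 90}]' --force 20

```text
clock: 10.45
ee_pos: [0.5529, -0.1562, 0.0224]
eef_rot: [[1.0, -0.005, -0.0], [-0.005, -1.0, -0.0], [-0.0, 0.0, -1.0]]
force: [0.6, -0.2, 0.1]
finger_gap: 0.085
grasp_force: 0.0
```

Request:
send_rows --commands '[{"gripper": 0.4,"tx": 0,"ty": 0,"tz": 0,"rx": 0,"ry": 0,"rz": 0},{"gripper": 0.4,"tx": 0,"ty": 0,"tz": 0,"rx": 0,"ry": 0,"rz": 0},{"gripper": 0.4,"tx": 0,"ty": 0,"tz": 0,"rx": 0,"ry": 0,"rz": 0},{"gripper": 0.4,"tx": 0,"ty": 0,"tz": 0,"rx": 0,"ry": 0,"rz": 0}]' --force 35

```text
clock: 10.95
ee_pos: [0.5533, -0.1563, 0.0228]
eef_rot: [[1.0, 0.001, 0.001], [0.001, -1.0, -0.0], [0.001, 0.0, -1.0]]
force: [-0.1, 0.6, 2.5]
finger_gap: 0.0498
grasp_force: 36.6
```

Request:
send_rows --commands '[{"gripper": 0.4,"tx": 0,"ty": 0,"tz": -3,"rx": 0,"ry": 0,"rz": 0},{"gripper": 0.4,"tx": 0,"ty": -0.5,"tz": -6,"rx": 0,"ry": 0,"rz": 0},{"gripper": 0.4,"tx": -1.5,"ty": -3.5,"tz": -9,"rx": 0,"ry": 0,"rz": 0},{"gripper": 0.4,"tx": -3.3,"ty": -7.5,"tz": -9,"rx": 0,"ry": 0,"rz": 0},{"gripper": 0.4,"tx": -4.8,"ty": -11,"tz": -8.5,"rx": 0,"ry": 0,"rz": 0},{"gripper": 0.4,"tx": -5.1,"ty": -11.8,"tz": -7.2,"rx": 0,"ry": 0,"rz": 0},{"gripper": 0.4,"tx": -5.1,"ty": -11.8,"tz": -7.2,"rx": 0,"ry": 0,"rz": 0},{"gripper": 0.4,"tx": -5.1,"ty": -11.8,"tz": -7.2,"rx": 0,"ry": 0,"rz": 0}]'

```text
clock: 11.95
ee_pos: [0.5022, -0.0391, 0.094]
eef_rot: [[1.0, -0.0, -0.0], [-0.0, -1.0, -0.001], [-0.0, 0.001, -1.0]]
force: [0.0, 0.0, -1.4]
finger_gap: 0.0499
grasp_force: 36.7
```

```bash
python3 - <<'E'
from h import *
s=arm.read_state();print(s["clock"],s["ee_pos"],s["finger_gap"],s["grasp_force"],s["force"]);print(s["eef_rot"])
c=viewer.camera("wrist");cv2.imwrite("pics/w4.png",c["pixels"])
print(proj(c,[[.5025,-.0385,.064],[.5025+.027,-.0385,.064],[.5025,-.0115,.064],[.5025,-.0655,.064]],True))
E
```

```text
11.95 [ 0.5022 -0.0391  0.094 ] 0.049881329313804415 36.734347343444824 [ 0.0301  0.006  -1.4456]
[[ 1.     -0.0001 -0.0003]
 [-0.0001 -1.     -0.0006]
 [-0.0003  0.0006 -1.    ]]
[[311.5335 234.0478]
 [311.4055 188.362 ]
 [264.9365 233.7345]
 [358.2476 233.7862]]
```

View pics/w4.png

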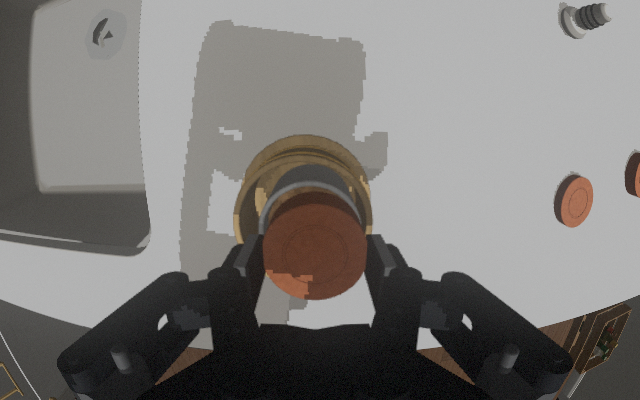

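The disc is held centred over the liner ring. I'll lower it gently to about 2.5 mm below the rim.

Request:
send_rows --commands '[{"gripper": 0.4,"tx": 0.03,"ty": -0.06,"tz": 0.4,"rx": 0,"ry": 0,"rz": 0},{"gripper": 0.4,"tx": 0.03,"ty": -0.06,"tz": 0.65,"rx": 0,"ry": 0,"rz": 0},{"gripper": 0.4,"tx": 0.03,"ty": -0.06,"tz": 0.8,"rx": 0,"ry": 0,"rz": 0},{"gripper": 0.4,"tx": 0.03,"ty": -0.06,"tz": 0.9,"rx": 0,"ry": 0,"rz": 0},{"gripper": 0.4,"tx": 0.03,"ty": -0.06,"tz": 1.0,"rx": 0,"ry": 0,"rz": 0}]'

```text
clock: 12.62
ee_pos: [0.5029, -0.0382, 0.0861]
eef_rot: [[1.0, 0.001, 0.002], [0.001, -1.0, -0.002], [0.002, 0.002, -1.0]]
force: [-3.7, -1.0, 8.5]
finger_gap: 0.05
grasp_force: 37.6
```

```bash
python3 - <<'E'
from h import *
s=arm.read_state();print(s["ee_pos"],s["force"],s["wrist_torque"]);print(s["eef_rot"])
E
```

```text
[ 0.5029 -0.0382  0.0861] [-3.6784 -1.031   8.5412] [-0.4179  0.4852 -0.0844]
[[ 1.      0.0006  0.0021]
 [ 0.0006 -1.     -0.0016]
 [ 0.0021  0.0016 -1.    ]]
```

Request:
send_rows --commands '[{"gripper": 0.4,"tx": -0.04,"ty": -0.03,"tz": -0.5,"rx": 0,"ry": 0,"rz": 0},{"gripper": 0.4,"tx": -0.08,"ty": -0.06,"tz": -0.5,"rx": 0,"ry": 0,"rz": 0},{"gripper": 0.4,"tx": -0.08,"ty": -0.06,"tz": -0.3,"rx": 0,"ry": 0,"rz": 0},{"gripper": 0.4,"tx": -0.08,"ty": -0.06,"tz": -0.15,"rx": 0,"ry": 0,"rz": 0},{"gripper": 0.4,"tx": -0.08,"ty": -0.06,"tz": 0,"rx": 0,"ry": 0,"rz": 0},{"gripper": 0.4,"tx": -0.08,"ty": -0.06,"tz": 0.1,"rx": 0,"ry": 0,"rz": 0}]'

```text
clock: 13.38
ee_pos: [0.5013, -0.037, 0.083]
eef_rot: [[1.0, 0.001, -0.0], [0.001, -1.0, 0.0], [-0.0, -0.0, -1.0]]
force: [0.0, -0.1, -1.2]
finger_gap: 0.0498
grasp_force: 36.7
```

```bash
python3 - <<'E'
from h import *
s=arm.read_state();print(s["clock"],s["ee_pos"],s["force"],s["wrist_torque"]);print(s["eef_rot"])
E
```

```text
13.375 [ 0.5013 -0.037   0.083 ] [ 0.0324 -0.0734 -1.1698] [-0.0079  0.0223  0.0329]
[[ 1.      0.0006 -0.0004]
 [ 0.0006 -1.      0.    ]
 [-0.0004 -0.     -1.    ]]
```

It's in: 4 mm below the rim with no force. Lowering until the tips are just above the rim.

Request:
send_rows --commands '[{"gripper": 0.4,"tx": 0,"ty": 0,"tz": 0.25,"rx": 0,"ry": 0,"rz": 0},{"gripper": 0.4,"tx": 0,"ty": 0,"tz": 0.5,"rx": 0,"ry": 0,"rz": 0},{"gripper": 0.4,"tx": 0,"ty": 0,"tz": 0.7,"rx": 0,"ry": 0,"rz": 0},{"gripper": 0.4,"tx": 0,"ty": 0,"tz": 0.9,"rx": 0,"ry": 0,"rz": 0}]'

```text
clock: 13.88
ee_pos: [0.5015, -0.037, 0.0744]
eef_rot: [[1.0, 0.001, 0.0], [0.001, -1.0, -0.0], [0.0, 0.0, -1.0]]
force: [-0.7, 1.1, 6.2]
finger_gap: 0.0502
grasp_force: 37.4
```

Request:
send_rows --commands '[{"gripper": 0.75,"tx": 0,"ty": 0,"tz": 0,"rx": 0,"ry": 0,"rz": 0},{"gripper": 0.75,"tx": 0,"ty": 0,"tz": -1,"rx": 0,"ry": 0,"rz": 0},{"gripper": 0.75,"tx": 0.1,"ty": 0.1,"tz": -3,"rx": 0,"ry": 0,"rz": 0},{"gripper": 0,"tx": 0.1,"ty": 0.1,"tz": -3.5,"rx": 0,"ry": 0,"rz": 0},{"gripper": 0,"tx": 0.1,"ty": 0.1,"tz": -3.5,"rx": 0,"ry": 0,"rz": 0},{"gripper": 0,"tx": 0.1,"ty": 0.1,"tz": -3,"rx": 0,"ry": 0,"rz": 0},{"gripper": 0,"tx": 0.1,"ty": 0.1,"tz": -2,"rx": 0,"ry": 0,"rz": 0},{"gripper": 0,"tx": 0.1,"ty": 0.1,"tz": -1.5,"rx": 0,"ry": 0,"rz": 0}]'

```text
clock: 14.88
ee_pos: [0.5013, -0.0378, 0.0874]
eef_rot: [[1.0, 0.001, -0.003], [0.001, -1.0, 0.0], [-0.003, -0.0, -1.0]]
force: [0.2, 0.3, 0.3]
finger_gap: -0.0001
grasp_force: 0.0
```

```bash
python3 - <<'E'
from h import *
s=arm.read_state();print(s["clock"],s["ee_pos"],s["force"],s["finger_gap"])
c=viewer.camera("scene");w=viewer.camera("wrist")
cv2.imwrite("pics/m5.png",np.hstack([cv2.resize(c["pixels"][210:300,285:375],(400,400),interpolation=2),cv2.resize(w["pixels"][140:340,214:414],(400,400),interpolation=2)]))
E
```

```text
14.875 [ 0.5013 -0.0378  0.0874] [0.1801 0.3171 0.2722] -8.739208836835653e-05
```

View pics/m5.png

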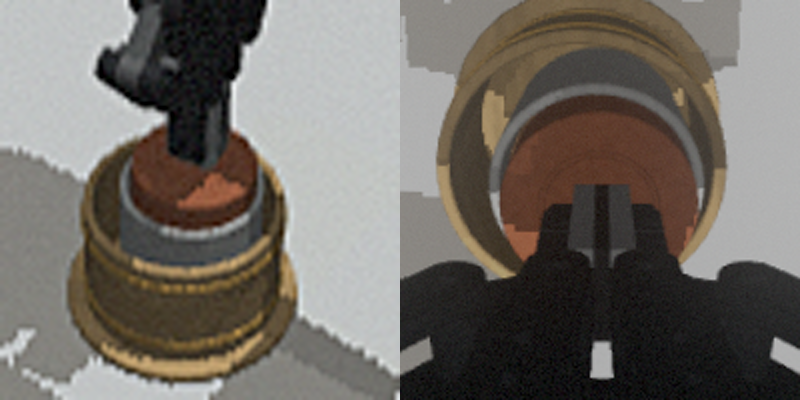

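The disc sits level in the liner and the closed fingers are over its centre. Pushing down.

Request:
send_rows --commands '[{"gripper": 0,"tx": 0,"ty": 0,"tz": 0.4,"rx": 0,"ry": 0,"rz": 0},{"gripper": 0,"tx": 0,"ty": 0,"tz": 0.8,"rx": 0,"ry": 0,"rz": 0},{"gripper": 0,"tx": 0,"ty": 0,"tz": 1.2,"rx": 0,"ry": 0,"rz": 0},{"gripper": 0,"tx": 0,"ty": 0,"tz": 1.6,"rx": 0,"ry": 0,"rz": 0},{"gripper": 0,"tx": 0,"ty": 0,"tz": 2.0,"rx": 0,"ry": 0,"rz": 0},{"gripper": 0,"tx": 0,"ty": 0,"tz": 2.4,"rx": 0,"ry": 0,"rz": 0},{"gripper": 0,"tx": 0,"ty": 0,"tz": 2.7,"rx": 0,"ry": 0,"rz": 0},{"gripper": 0,"tx": 0,"ty": 0,"tz": 2.9,"rx": 0,"ry": 0,"rz": 0},{"gripper": 0,"tx": 0,"ty": 0,"tz": 2.9,"rx": 0,"ry": 0,"rz": 0}]'

```text
clock: 16.1
ee_pos: [0.5028, -0.0381, 0.0615]
eef_rot: [[1.0, 0.001, 0.001], [0.001, -1.0, -0.0], [0.001, 0.0, -1.0]]
force: [-2.8, 0.9, 5.1]
finger_gap: 0.0
grasp_force: 2.5
```

Request:
send_rows --commands '[{"gripper": 0,"tx": 0,"ty": 0,"tz": -3,"rx": 0,"ry": 0,"rz": 0},{"gripper": 0.3,"tx": 0,"ty": 3,"tz": -6,"rx": 0,"ry": 0,"rz": -10},{"gripper": 1,"tx": 0.5,"ty": 8,"tz": -6,"rx": 0,"ry": 0,"rz": -20},{"gripper": 1,"tx": 1,"ty": 13,"tz": -6,"rx": 0,"ry": 0,"rz": -30},{"gripper": 1,"tx": 1.5,"ty": 18,"tz": -6,"rx": 0,"ry": 0,"rz": -40},{"gripper": 1,"tx": 2,"ty": 23,"tz": -6,"rx": 0,"ry": 0,"rz": -50},{"gripper": 1,"tx": 2.5,"ty": 28,"tz": -6,"rx": 0,"ry": 0,"rz": -60},{"gripper": 1,"tx": 3,"ty": 33,"tz": -6,"rx": 0,"ry": 0,"rz": -70},{"gripper": 1,"tx": 3.2,"ty": 37,"tz": -5,"rx": 0,"ry": 0,"rz": -80},{"gripper": 1,"tx": 3.2,"ty": 38.9,"tz": -4,"rx": 0,"ry": 0,"rz": -90}]'

```text
clock: 17.35
ee_pos: [0.5343, -0.4296, 0.0996]
eef_rot: [[-0.004, 1.0, 0.0], [1.0, 0.004, -0.001], [-0.001, 0.0, -1.0]]
force: [-0.6, 0.7, -0.3]
finger_gap: 0.0852
grasp_force: 0.0
```

```bash
python3 - <<'E'
from h import *
s=arm.read_state();print(s["clock"],s["ee_pos"],s["q"],s["force"],s["finger_gap"]);print(s["eef_rot"])
c=viewer.camera("wrist")
for x in wdiscs(c,.009): print(*x)
E
```

```text
17.35 [ 0.5343 -0.4296  0.0996] [-0.7597  0.4448  1.2083 -0.0004  1.4878 -0.7639] [-0.6305  0.6882 -0.2689] 0.08524684184422622
[[-0.0043  1.      0.0002]
 [ 1.      0.0043 -0.0007]
 [-0.0007  0.0002 -1.    ]]
[272.317   27.7523] [ 238    0   70   59 3439] [ 0.5045 -0.2994  0.009 ]
[321.9497 200.3937] [ 285  166   65   67 2324] [ 0.5413 -0.4291  0.009 ]
```

Request:
send_rows --commands '[{"gripper": 1,"tx": 0,"ty": 0.15,"tz": 4,"rx": 0,"ry": 0,"rz": 0},{"gripper": 1,"tx": 0,"ty": 0.15,"tz": 7,"rx": 0,"ry": 0,"rz": 0},{"gripper": 1,"tx": 0,"ty": 0.15,"tz": 8.2,"rx": 0,"ry": 0,"rz": 0},{"gripper": 0.5,"tx": 0,"ty": 0.15,"tz": 8.2,"rx": 0,"ry": 0,"rz": 0},{"gripper": 0.5,"tx": 0,"ty": 0.15,"tz": 8.2,"rx": 0,"ry": 0,"rz": 0},{"gripper": 0.5,"tx": 0,"ty": 0.15,"tz": 8.2,"rx": 0,"ry": 0,"rz": 0},{"gripper": 0.5,"tx": 0,"ty": 0.15,"tz": 8.2,"rx": 0,"ry": 0,"rz": 0}]' --force 20

```text
clock: 18.27
ee_pos: [0.5373, -0.4279, 0.0208]
eef_rot: [[-0.001, 1.0, 0.003], [1.0, 0.001, -0.003], [-0.003, 0.003, -1.0]]
force: [0.5, -0.6, 5.7]
finger_gap: 0.0498
grasp_force: 21.4
```

Request:
send_rows --commands '[{"gripper": 1,"tx": 0,"ty": 0,"tz": 0,"rx": 0,"ry": 0,"rz": 0},{"gripper": 1,"tx": 0,"ty": 0,"tz": 0,"rx": 0,"ry": 0,"rz": 10},{"gripper": 1,"tx": 0,"ty": 0,"tz": 0,"rx": 0,"ry": 0,"rz": 20},{"gripper": 1,"tx": 0,"ty": 0,"tz": 0,"rx": 0,"ry": 0,"rz": 30},{"gripper": 1,"tx": 0,"ty": 0,"tz": 0,"rx": 0,"ry": 0,"rz": 40},{"gripper": 1,"tx": 0,"ty": 0,"tz": 0,"rx": 0,"ry": 0,"rz": 50},{"gripper": 1,"tx": 0,"ty": 0,"tz": 0,"rx": 0,"ry": 0,"rz": 60},{"gripper": 1,"tx": 0,"ty": 0,"tz": 0,"rx": 0,"ry": 0,"rz": 70},{"gripper": 1,"tx": 0,"ty": 0,"tz": 0,"rx": 0,"ry": 0,"rz": 80},{"gripper": 1,"tx": 0,"ty": 0,"tz": 0,"rx": 0,"ry": 0,"rz": 90}]' --force 20

```text
clock: 19.52
ee_pos: [0.5357, -0.4267, 0.0175]
eef_rot: [[1.0, -0.005, -0.001], [-0.005, -1.0, 0.001], [-0.001, -0.001, -1.0]]
force: [-0.7, 0.2, 0.7]
finger_gap: 0.0857
grasp_force: 0.0
```

Request:
send_rows --commands '[{"gripper": 0.4,"tx": 0,"ty": 0,"tz": 0,"rx": 0,"ry": 0,"rz": 0},{"gripper": 0.4,"tx": 0,"ty": 0,"tz": 0,"rx": 0,"ry": 0,"rz": 0},{"gripper": 0.4,"tx": 0,"ty": 0,"tz": 0,"rx": 0,"ry": 0,"rz": 0},{"gripper": 0.4,"tx": 0,"ty": 0,"tz": 0,"rx": 0,"ry": 0,"rz": 0},{"gripper": 0.4,"tx": 0,"ty": 0,"tz": 0,"rx": 0,"ry": 0,"rz": 0}]' --force 35

```text
clock: 20.15
ee_pos: [0.5362, -0.4271, 0.0185]
eef_rot: [[1.0, 0.001, 0.0], [0.001, -1.0, -0.0], [0.0, 0.0, -1.0]]
force: [-0.8, 0.1, 2.1]
finger_gap: 0.0496
grasp_force: 36.5
```

Request:
send_rows --commands '[{"gripper": 0.4,"tx": 0,"ty": 0,"tz": -3,"rx": 0,"ry": 0,"rz": 0},{"gripper": 0.4,"tx": -0.3,"ty": -4,"tz": -7,"rx": 0,"ry": 0,"rz": 0},{"gripper": 0.4,"tx": -0.8,"ty": -9,"tz": -9,"rx": 0,"ry": 0,"rz": 0},{"gripper": 0.4,"tx": -1.3,"ty": -14.5,"tz": -9,"rx": 0,"ry": 0,"rz": 0},{"gripper": 0.4,"tx": -1.8,"ty": -20,"tz": -9,"rx": 0,"ry": 0,"rz": 0},{"gripper": 0.4,"tx": -2.3,"ty": -25.5,"tz": -9,"rx": 0,"ry": 0,"rz": 0},{"gripper": 0.4,"tx": -2.8,"ty": -31,"tz": -9,"rx": 0,"ry": 0,"rz": 0},{"gripper": 0.4,"tx": -3.3,"ty": -36,"tz": -8.5,"rx": 0,"ry": 0,"rz": 0},{"gripper": 0.4,"tx": -3.5,"ty": -38.97,"tz": -7.2,"rx": 0,"ry": 0,"rz": 0},{"gripper": 0.4,"tx": -3.5,"ty": -38.97,"tz": -7.0,"rx": 0,"ry": 0,"rz": 0}]'

```text
clock: 21.4
ee_pos: [0.4995, -0.0353, 0.0869]
eef_rot: [[1.0, 0.005, -0.003], [0.005, -1.0, 0.001], [-0.003, -0.001, -1.0]]
force: [0.3, -1.0, -1.0]
finger_gap: 0.0494
grasp_force: 36.6
```

Request:
send_rows --commands '[{"gripper": 0.4,"tx": 0,"ty": 0,"tz": 0,"rx": 0,"ry": 0,"rz": 0},{"gripper": 0.4,"tx": 0,"ty": 0,"tz": 0,"rx": 0,"ry": 0,"rz": 0}]'

```text
clock: 21.65
ee_pos: [0.5013, -0.0385, 0.0887]
eef_rot: [[1.0, -0.001, 0.001], [-0.001, -1.0, -0.001], [0.001, 0.001, -1.0]]
force: [0.3, 0.0, -1.2]
finger_gap: 0.0499
grasp_force: 36.6
```

Request:
send_rows --commands '[{"gripper": 0.4,"tx": 0,"ty": -0.06,"tz": 0.2,"rx": 0,"ry": 0,"rz": 0},{"gripper": 0.4,"tx": 0,"ty": -0.06,"tz": 0.4,"rx": 0,"ry": 0,"rz": 0},{"gripper": 0.4,"tx": 0,"ty": -0.06,"tz": 0.55,"rx": 0,"ry": 0,"rz": 0},{"gripper": 0.4,"tx": 0,"ty": -0.06,"tz": 0.7,"rx": 0,"ry": 0,"rz": 0},{"gripper": 0.4,"tx": 0,"ty": -0.06,"tz": 0.8,"rx": 0,"ry": 0,"rz": 0}]'

```text
clock: 22.28
ee_pos: [0.5008, -0.0367, 0.0801]
eef_rot: [[1.0, 0.001, -0.0], [0.001, -1.0, -0.0], [-0.0, 0.0, -1.0]]
force: [-0.5, -0.2, -1.2]
finger_gap: 0.0494
grasp_force: 36.6
```

```bash
python3 - <<'E'
from h import *
s=arm.read_state();print(s["clock"],s["ee_pos"],s["force"],s["wrist_torque"]);print(s["eef_rot"])
E
```

```text
22.275 [ 0.5008 -0.0367  0.0801] [-0.4749 -0.2407 -1.1857] [ 0.0092  0.0359 -0.0146]
[[ 1.      0.0007 -0.0002]
 [ 0.0007 -1.     -0.    ]
 [-0.0002  0.     -1.    ]]
```

It slid in without force. Lowering onto the thick weight.

Request:
send_rows --commands '[{"gripper": 0.4,"tx": 0,"ty": 0,"tz": 0.2,"rx": 0,"ry": 0,"rz": 0},{"gripper": 0.4,"tx": 0,"ty": 0,"tz": 0.4,"rx": 0,"ry": 0,"rz": 0},{"gripper": 0.4,"tx": 0,"ty": 0,"tz": 0.6,"rx": 0,"ry": 0,"rz": 0},{"gripper": 0.4,"tx": 0,"ty": 0,"tz": 0.75,"rx": 0,"ry": 0,"rz": 0},{"gripper": 0.4,"tx": 0,"ty": 0,"tz": 0.8,"rx": 0,"ry": 0,"rz": 0}]'

```text
clock: 22.9
ee_pos: [0.5008, -0.0367, 0.0721]
eef_rot: [[1.0, 0.001, -0.0], [0.001, -1.0, -0.0], [-0.0, 0.0, -1.0]]
force: [0.0, -0.7, -0.4]
finger_gap: 0.0498
grasp_force: 36.6
```

Request:
send_rows --commands '[{"gripper": 0.75,"tx": 0,"ty": 0,"tz": 0,"rx": 0,"ry": 0,"rz": 0},{"gripper": 0.75,"tx": 0,"ty": 0,"tz": -1,"rx": 0,"ry": 0,"rz": 0},{"gripper": 0.75,"tx": 0.15,"ty": 0.15,"tz": -3,"rx": 0,"ry": 0,"rz": 0},{"gripper": 0,"tx": 0.15,"ty": 0.15,"tz": -3.5,"rx": 0,"ry": 0,"rz": 0},{"gripper": 0,"tx": 0.15,"ty": 0.15,"tz": -3.5,"rx": 0,"ry": 0,"rz": 0},{"gripper": 0,"tx": 0.15,"ty": 0.15,"tz": -3,"rx": 0,"ry": 0,"rz": 0},{"gripper": 0,"tx": 0.15,"ty": 0.15,"tz": -2,"rx": 0,"ry": 0,"rz": 0},{"gripper": 0,"tx": 0.15,"ty": 0.15,"tz": -1.3,"rx": 0,"ry": 0,"rz": 0}]'

```text
clock: 23.9
ee_pos: [0.5015, -0.038, 0.0835]
eef_rot: [[1.0, 0.001, -0.002], [0.001, -1.0, 0.0], [-0.002, -0.0, -1.0]]
force: [-0.7, 0.0, -0.4]
finger_gap: -0.0
grasp_force: 0.0
```

Request:
send_rows --commands '[{"gripper": 0,"tx": 0,"ty": 0,"tz": 0.4,"rx": 0,"ry": 0,"rz": 0},{"gripper": 0,"tx": 0,"ty": 0,"tz": 0.8,"rx": 0,"ry": 0,"rz": 0},{"gripper": 0,"tx": 0,"ty": 0,"tz": 1.2,"rx": 0,"ry": 0,"rz": 0},{"gripper": 0,"tx": 0,"ty": 0,"tz": 1.6,"rx": 0,"ry": 0,"rz": 0},{"gripper": 0,"tx": 0,"ty": 0,"tz": 2.0,"rx": 0,"ry": 0,"rz": 0},{"gripper": 0,"tx": 0,"ty": 0,"tz": 2.1,"rx": 0,"ry": 0,"rz": 0}]'

```text
clock: 24.65
ee_pos: [0.5022, -0.0382, 0.0651]
eef_rot: [[1.0, 0.001, -0.0], [0.001, -1.0, -0.0], [-0.0, 0.0, -1.0]]
force: [-2.7, 0.2, 6.7]
finger_gap: -0.0
grasp_force: 2.9
```

Request:
send_rows --commands '[{"gripper": 0,"tx": 0,"ty": 0,"tz": -3,"rx": 0,"ry": 0,"rz": 0},{"gripper": 0.3,"tx": 0,"ty": 2,"tz": -6,"rx": 0,"ry": 0,"rz": -10},{"gripper": 1,"tx": 0,"ty": 6,"tz": -6,"rx": 0,"ry": 0,"rz": -20},{"gripper": 1,"tx": 0,"ty": 10,"tz": -6,"rx": 0,"ry": 0,"rz": -30},{"gripper": 1,"tx": 0,"ty": 14,"tz": -6,"rx": 0,"ry": 0,"rz": -40},{"gripper": 1,"tx": 0,"ty": 18,"tz": -6,"rx": 0,"ry": 0,"rz": -50},{"gripper": 1,"tx": 0.1,"ty": 21,"tz": -5,"rx": 0,"ry": 0,"rz": -60},{"gripper": 1,"tx": 0.1,"ty": 24,"tz": -4,"rx": 0,"ry": 0,"rz": -70},{"gripper": 1,"tx": 0.1,"ty": 26,"tz": -3,"rx": 0,"ry": 0,"rz": -80},{"gripper": 1,"tx": 0.1,"ty": 26,"tz": -2,"rx": 0,"ry": 0,"rz": -90}]'

```text
clock: 25.9
ee_pos: [0.5034, -0.3, 0.0838]
eef_rot: [[-0.004, 1.0, 0.0], [1.0, 0.004, -0.001], [-0.001, 0.0, -1.0]]
force: [-0.3, 0.5, -0.3]
finger_gap: 0.0853
grasp_force: 0.0
```

```bash
python3 - <<'E'
from h import *
s=arm.read_state();print(s["clock"],s["ee_pos"],s["q"],s["force"],s["finger_gap"])
c=viewer.camera("wrist")
for x in wdiscs(c,.006): print(*x, onz(c,x[1][0]+x[1][2]/2,x[1][1]+x[1][3]/2,.006,True))
E
```

```text
25.9 [ 0.5034 -0.3     0.0838] [-0.634   0.2453  1.5034 -0.0004  1.3923 -0.6381] [-0.2524  0.5285 -0.2587] 0.08532162512636725
[320.0399 206.3558] [ 282  171   68   69 2659] [ 0.5088 -0.3002  0.006 ] [ 0.5059 -0.2996  0.006 ]
```

Request:
send_rows --commands '[{"gripper": 1,"tx": 0,"ty": 0.15,"tz": 4,"rx": 0,"ry": 0,"rz": 0},{"gripper": 1,"tx": 0,"ty": 0.15,"tz": 6.3,"rx": 0,"ry": 0,"rz": 0},{"gripper": 1,"tx": 0,"ty": 0.15,"tz": 7.0,"rx": 0,"ry": 0,"rz": 0},{"gripper": 0.5,"tx": 0,"ty": 0.15,"tz": 7.0,"rx": 0,"ry": 0,"rz": 0},{"gripper": 0.5,"tx": 0,"ty": 0.15,"tz": 7.0,"rx": 0,"ry": 0,"rz": 0},{"gripper": 0.5,"tx": 0,"ty": 0.15,"tz": 7.0,"rx": 0,"ry": 0,"rz": 0},{"gripper": 0.5,"tx": 0,"ty": 0.15,"tz": 7.0,"rx": 0,"ry": 0,"rz": 0}]' --force 20

```text
clock: 26.82
ee_pos: [0.5062, -0.2997, 0.0182]
eef_rot: [[-0.0, 1.0, 0.003], [1.0, 0.0, -0.004], [-0.004, 0.003, -1.0]]
force: [-3.6, 0.8, 7.7]
finger_gap: 0.0425
grasp_force: 3.8
```

Request:
send_rows --commands '[{"gripper": 1,"tx": 0,"ty": 0,"tz": 0,"rx": 0,"ry": 0,"rz": 0},{"gripper": 1,"tx": 0,"ty": 0,"tz": 0,"rx": 0,"ry": 0,"rz": 10},{"gripper": 1,"tx": 0,"ty": 0,"tz": 0,"rx": 0,"ry": 0,"rz": 20},{"gripper": 1,"tx": 0,"ty": 0,"tz": 0,"rx": 0,"ry": 0,"rz": 30},{"gripper": 1,"tx": 0,"ty": 0,"tz": 0,"rx": 0,"ry": 0,"rz": 40},{"gripper": 1,"tx": 0,"ty": 0,"tz": 0,"rx": 0,"ry": 0,"rz": 50},{"gripper": 1,"tx": 0,"ty": 0,"tz": 0,"rx": 0,"ry": 0,"rz": 60},{"gripper": 1,"tx": 0,"ty": 0,"tz": 0,"rx": 0,"ry": 0,"rz": 70},{"gripper": 1,"tx": 0,"ty": 0,"tz": 0,"rx": 0,"ry": 0,"rz": 80},{"gripper": 1,"tx": 0,"ty": 0,"tz": 0,"rx": 0,"ry": 0,"rz": 90}]' --force 20

```text
clock: 28.08
ee_pos: [0.5054, -0.2984, 0.0148]
eef_rot: [[1.0, -0.005, 0.001], [-0.005, -1.0, -0.001], [0.001, 0.001, -1.0]]
force: [0.0, 0.4, 0.4]
finger_gap: 0.0857
grasp_force: 0.0
```

Request:
send_rows --commands '[{"gripper": 0.4,"tx": 0,"ty": 0,"tz": 0,"rx": 0,"ry": 0,"rz": 0},{"gripper": 0.4,"tx": 0,"ty": 0,"tz": 0,"rx": 0,"ry": 0,"rz": 0},{"gripper": 0.4,"tx": 0,"ty": 0,"tz": 0,"rx": 0,"ry": 0,"rz": 0},{"gripper": 0.4,"tx": 0,"ty": 0,"tz": 0,"rx": 0,"ry": 0,"rz": 0},{"gripper": 0.4,"tx": 0,"ty": 0,"tz": 0,"rx": 0,"ry": 0,"rz": 0}]' --force 35

```text
clock: 28.7
ee_pos: [0.5054, -0.2985, 0.0151]
eef_rot: [[1.0, 0.001, 0.001], [0.001, -1.0, -0.001], [0.001, 0.001, -1.0]]
force: [-0.9, 1.0, 5.9]
finger_gap: 0.0489
grasp_force: 35.9
```

The thin one was gripped too high on the first squeeze: the gap read 42 mm and the tips rode over the edge. I'll regrip 3.5 mm lower.

Request:
send_rows --commands '[{"gripper": 1,"tx": 0,"ty": 0,"tz": 0,"rx": 0,"ry": 0,"rz": 0},{"gripper": 1,"tx": 0,"ty": 0,"tz": 0,"rx": 0,"ry": 0,"rz": 0},{"gripper": 1,"tx": 0,"ty": 0,"tz": 0.4,"rx": 0,"ry": 0,"rz": 0},{"gripper": 0.5,"tx": 0,"ty": 0,"tz": 0.4,"rx": 0,"ry": 0,"rz": 0},{"gripper": 0.5,"tx": 0,"ty": 0,"tz": 0.4,"rx": 0,"ry": 0,"rz": 0},{"gripper": 0.5,"tx": 0,"ty": 0,"tz": 0.4,"rx": 0,"ry": 0,"rz": 0},{"gripper": 0.5,"tx": 0,"ty": 0,"tz": 0.4,"rx": 0,"ry": 0,"rz": 0}]' --force 20

```text
clock: 29.58
ee_pos: [0.5051, -0.2983, 0.0103]
eef_rot: [[1.0, 0.001, 0.0], [0.001, -1.0, -0.0], [0.0, 0.0, -1.0]]
force: [0.1, -0.6, -0.0]
finger_gap: 0.0507
grasp_force: 21.0
```

Request:
send_rows --commands '[{"gripper": 1,"tx": 0,"ty": 0,"tz": 0,"rx": 0,"ry": 0,"rz": 0},{"gripper": 1,"tx": 0,"ty": 0,"tz": 0,"rx": 0,"ry": 0,"rz": -10},{"gripper": 1,"tx": 0,"ty": 0,"tz": 0,"rx": 0,"ry": 0,"rz": -20},{"gripper": 1,"tx": 0,"ty": 0,"tz": 0,"rx": 0,"ry": 0,"rz": -30},{"gripper": 1,"tx": 0,"ty": 0,"tz": 0,"rx": 0,"ry": 0,"rz": -40},{"gripper": 1,"tx": 0,"ty": 0,"tz": 0,"rx": 0,"ry": 0,"rz": -50},{"gripper": 1,"tx": 0,"ty": 0,"tz": 0,"rx": 0,"ry": 0,"rz": -60},{"gripper": 1,"tx": 0,"ty": 0,"tz": 0,"rx": 0,"ry": 0,"rz": -70},{"gripper": 1,"tx": 0,"ty": 0,"tz": 0,"rx": 0,"ry": 0,"rz": -80},{"gripper": 1,"tx": 0,"ty": 0,"tz": 0,"rx": 0,"ry": 0,"rz": -90}]' --force 20

```text
clock: 30.82
ee_pos: [0.5051, -0.2983, 0.0104]
eef_rot: [[-0.006, 1.0, 0.0], [1.0, 0.006, -0.0], [-0.0, 0.0, -1.0]]
force: [-0.6, 0.1, 0.1]
finger_gap: 0.0856
grasp_force: 0.0
```

Request:
send_rows --commands '[{"gripper": 0.4,"tx": 0,"ty": 0,"tz": 0,"rx": 0,"ry": 0,"rz": 0},{"gripper": 0.4,"tx": 0,"ty": 0,"tz": 0,"rx": 0,"ry": 0,"rz": 0},{"gripper": 0.4,"tx": 0,"ty": 0,"tz": 0,"rx": 0,"ry": 0,"rz": 0},{"gripper": 0.4,"tx": 0,"ty": 0,"tz": 0,"rx": 0,"ry": 0,"rz": 0},{"gripper": 0.4,"tx": 0,"ty": 0,"tz": 0,"rx": 0,"ry": 0,"rz": 0}]' --force 35

```text
clock: 31.45
ee_pos: [0.5054, -0.2985, 0.0108]
eef_rot: [[-0.0, 1.0, 0.001], [1.0, 0.0, -0.001], [-0.001, 0.001, -1.0]]
force: [-0.8, 0.2, 2.5]
finger_gap: 0.0499
grasp_force: 36.6
```

Request:
send_rows --commands '[{"gripper": 0.4,"tx": 0,"ty": 0,"tz": -3,"rx": 0,"ry": 0,"rz": 0},{"gripper": 0.4,"tx": 3,"ty": -0.1,"tz": -7,"rx": 0,"ry": 0,"rz": 0},{"gripper": 0.4,"tx": 8,"ty": -0.2,"tz": -10,"rx": 0,"ry": 0,"rz": 0},{"gripper": 0.4,"tx": 13,"ty": -0.3,"tz": -10,"rx": 0,"ry": 0,"rz": 0},{"gripper": 0.4,"tx": 18,"ty": -0.36,"tz": -10,"rx": 0,"ry": 0,"rz": 0},{"gripper": 0.4,"tx": 22.5,"ty": -0.36,"tz": -9,"rx": 0,"ry": 0,"rz": 0},{"gripper": 0.4,"tx": 25,"ty": -0.36,"tz": -8,"rx": 0,"ry": 0,"rz": 0},{"gripper": 0.4,"tx": 26.08,"ty": -0.36,"tz": -7,"rx": 0,"ry": 0,"rz": 0},{"gripper": 0.4,"tx": 26.08,"ty": -0.36,"tz": -7,"rx": 0,"ry": 0,"rz": 0},{"gripper": 0.4,"tx": 26.08,"ty": -0.36,"tz": -7,"rx": 0,"ry": 0,"rz": 0}]'

```text
clock: 32.7
ee_pos: [0.5015, -0.0384, 0.0804]
eef_rot: [[0.001, 1.0, 0.0], [1.0, -0.001, -0.001], [-0.001, 0.0, -1.0]]
force: [0.3, -0.2, -1.1]
finger_gap: 0.0499
grasp_force: 36.5
```

Request:
send_rows --commands '[{"gripper": 0.4,"tx": 0.05,"ty": 0,"tz": 0.25,"rx": 0,"ry": 0,"rz": 0},{"gripper": 0.4,"tx": 0.05,"ty": 0,"tz": 0.45,"rx": 0,"ry": 0,"rz": 0},{"gripper": 0.4,"tx": 0.05,"ty": 0,"tz": 0.6,"rx": 0,"ry": 0,"rz": 0},{"gripper": 0.4,"tx": 0.05,"ty": 0,"tz": 0.7,"rx": 0,"ry": 0,"rz": 0},{"gripper": 0.4,"tx": 0.05,"ty": 0,"tz": 0.8,"rx": 0,"ry": 0,"rz": 0}]'

```text
clock: 33.33
ee_pos: [0.5016, -0.0369, 0.0725]
eef_rot: [[-0.001, 1.0, 0.001], [1.0, 0.001, 0.0], [0.0, 0.001, -1.0]]
force: [0.4, 0.2, -0.3]
finger_gap: 0.0497
grasp_force: 36.5
```

```bash
python3 - <<'E'
from h import *
s=arm.read_state();print(s["clock"],s["ee_pos"],s["force"],s["wrist_torque"]);print(s["eef_rot"])
E
```

```text
33.325 [ 0.5016 -0.0369  0.0725] [ 0.425   0.2192 -0.3028] [ 0.0433 -0.1065 -0.01  ]
[[-0.0006  1.      0.001 ]
 [ 1.      0.0006  0.    ]
 [ 0.      0.001  -1.    ]]
```

It's in, 2 mm below the rim with no force. A little lower, then release.

Request:
send_rows --commands '[{"gripper": 0.4,"tx": 0,"ty": 0,"tz": 0.1,"rx": 0,"ry": 0,"rz": 0},{"gripper": 0.4,"tx": 0,"ty": 0,"tz": 0.2,"rx": 0,"ry": 0,"rz": 0},{"gripper": 0.4,"tx": 0,"ty": 0,"tz": 0.25,"rx": 0,"ry": 0,"rz": 0},{"gripper": 0.4,"tx": 0,"ty": 0,"tz": 0.25,"rx": 0,"ry": 0,"rz": 0}]'

```text
clock: 33.83
ee_pos: [0.5014, -0.0368, 0.0698]
eef_rot: [[-0.001, 1.0, 0.0], [1.0, 0.001, 0.0], [0.0, 0.0, -1.0]]
force: [0.9, 1.6, -0.3]
finger_gap: 0.0501
grasp_force: 36.5
```

Request:
send_rows --commands '[{"gripper": 0.75,"tx": 0,"ty": 0,"tz": 0,"rx": 0,"ry": 0,"rz": 0},{"gripper": 0.75,"tx": 0,"ty": 0,"tz": 0,"rx": 0,"ry": 0,"rz": 0},{"gripper": 0.75,"tx": 0,"ty": 0,"tz": -1.5,"rx": 0,"ry": 0,"rz": 0},{"gripper": 0.3,"tx": -0.14,"ty": 0.09,"tz": -3.5,"rx": 0,"ry": 0,"rz": 0},{"gripper": 0,"tx": -0.14,"ty": 0.09,"tz": -3.5,"rx": 0,"ry": 0,"rz": 0},{"gripper": 0,"tx": -0.14,"ty": 0.09,"tz": -3.5,"rx": 0,"ry": 0,"rz": 0},{"gripper": 0,"tx": -0.14,"ty": 0.09,"tz": -2.5,"rx": 0,"ry": 0,"rz": 0},{"gripper": 0,"tx": -0.14,"ty": 0.09,"tz": -2,"rx": 0,"ry": 0,"rz": 0}]'

```text
clock: 34.83
ee_pos: [0.5011, -0.0381, 0.0879]
eef_rot: [[-0.001, 1.0, -0.003], [1.0, 0.001, 0.001], [0.001, -0.003, -1.0]]
force: [-0.1, 0.0, 0.1]
finger_gap: 0.0003
grasp_force: 0.0
```

```bash
python3 - <<'E'
from h import *
s=arm.read_state();print(s["clock"],s["ee_pos"],s["force"],s["finger_gap"])
c=viewer.camera("scene");w=viewer.camera("wrist")
cv2.imwrite("pics/m6.png",np.hstack([cv2.resize(c["pixels"][210:300,285:375],(400,400),interpolation=2),cv2.resize(w["pixels"][140:340,214:414],(400,400),interpolation=2)]))
E
```

```text
34.825 [ 0.5011 -0.0381  0.0879] [-0.0908  0.0398  0.0952] 0.000329871987522442
```

View pics/m6.png

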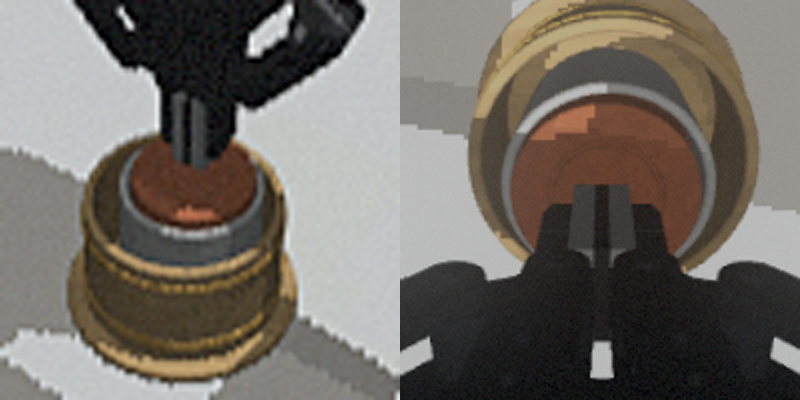

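The thin weight lies level in the liner. Pressing the column home.

Request:
send_rows --commands '[{"gripper": 0,"tx": 0,"ty": 0,"tz": 0.5,"rx": 0,"ry": 0,"rz": 0},{"gripper": 0,"tx": 0,"ty": 0,"tz": 1.0,"rx": 0,"ry": 0,"rz": 0},{"gripper": 0,"tx": 0,"ty": 0,"tz": 1.3,"rx": 0,"ry": 0,"rz": 0},{"gripper": 0,"tx": 0,"ty": 0,"tz": 1.6,"rx": 0,"ry": 0,"rz": 0},{"gripper": 0,"tx": 0,"ty": 0,"tz": 1.8,"rx": 0,"ry": 0,"rz": 0},{"gripper": 0,"tx": 0,"ty": 0,"tz": 1.9,"rx": 0,"ry": 0,"rz": 0},{"gripper": 0,"tx": 0,"ty": 0,"tz": 2.0,"rx": 0,"ry": 0,"rz": 0},{"gripper": 0,"tx": 0,"ty": 0,"tz": 2.0,"rx": 0,"ry": 0,"rz": 0}]'

```text
clock: 35.92
ee_pos: [0.5027, -0.0384, 0.0719]
eef_rot: [[-0.001, 1.0, 0.002], [1.0, 0.001, -0.001], [-0.001, 0.002, -1.0]]
force: [-3.4, 0.8, 9.9]
finger_gap: 0.0006
grasp_force: 4.6
```

Request:
send_rows --commands '[{"gripper": 0,"tx": 0,"ty": 0,"tz": 0.1,"rx": 0,"ry": 0,"rz": 0},{"gripper": 0,"tx": 0,"ty": 0,"tz": 0.2,"rx": 0,"ry": 0,"rz": 0},{"gripper": 0,"tx": 0,"ty": 0,"tz": 0.25,"rx": 0,"ry": 0,"rz": 0},{"gripper": 0,"tx": 0,"ty": 0,"tz": 0.25,"rx": 0,"ry": 0,"rz": 0}]'

```text
clock: 36.42
ee_pos: [0.5033, -0.0386, 0.0718]
eef_rot: [[-0.001, 1.0, 0.003], [1.0, 0.001, -0.001], [-0.001, 0.003, -1.0]]
force: [-7.8, 1.7, 18.6]
finger_gap: -0.0
grasp_force: 9.2
```

The column is on the stop: force rose to 18.6 N with no movement, at flush height. I'll lift away and check.

Request:
send_rows --commands '[{"gripper": 0,"tx": 0,"ty": 0,"tz": -0.5,"rx": 0,"ry": 0,"rz": 0},{"gripper": 0,"tx": 0,"ty": 0,"tz": -4,"rx": 0,"ry": 0,"rz": 0},{"gripper": 0,"tx": 0,"ty": 0,"tz": -9,"rx": 0,"ry": 0,"rz": 0},{"gripper": 0,"tx": -4,"ty": -3,"tz": -13,"rx": 0,"ry": 0,"rz": 0},{"gripper": 0,"tx": -8,"ty": -6,"tz": -15,"rx": 0,"ry": 0,"rz": 0},{"gripper": 0,"tx": -8,"ty": -6,"tz": -15,"rx": 0,"ry": 0,"rz": 0}]'

```text
clock: 37.17
ee_pos: [0.442, -0.1208, 0.2197]
eef_rot: [[0.004, 1.0, 0.005], [1.0, -0.004, -0.003], [-0.003, 0.005, -1.0]]
force: [0.7, -0.2, -0.6]
finger_gap: -0.0001
grasp_force: 0.0
```

```bash
python3 - <<'E'
from h import *
s=arm.read_state();print(s["clock"],s["ee_pos"],s["force"])
c=viewer.camera("scene");w=viewer.camera("top")
cv2.imwrite("pics/m7.png",np.hstack([cv2.resize(c["pixels"][210:300,285:375],(400,400),interpolation=2),cv2.resize(w["pixels"][130:280,230:380],(400,400),interpolation=2)]))
E
```

```text
37.175 [ 0.442  -0.1208  0.2197] [ 0.6784 -0.2075 -0.6124]
```

View pics/m7.png

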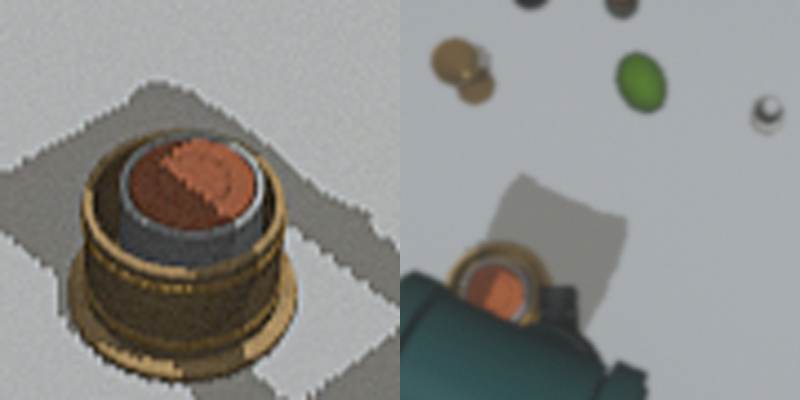

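The top weight is flush with the rim, the bystanders are where they started, and the arm is clear. Handing in.

```bash
python3 -c "
from rig import arm
print(arm.job_done())"
```

```text
the job is handed in; nothing more can be done
None
```

The three weights are in the liner, thickest at the bottom and thinnest on top, pressed home and flush with the rim; I handed the job in after about 37 s, and no verdict came back.

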